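Reset the tripped breaker under the terminal cover

ROBOT

A 6-joint arm with a two-finger parallel gripper is mounted at the origin on a cart in front of the work surface, level with it; the furniture and walls round the work are solid. World frame = base frame: x ahead of the robot, y to its left, z up, the work surface at z = 0. Lengths are in m, angles in rad, forces in N, time in s.
With the tool pointing down it reaches from about 0.35 to 0.975 m from the base axis. Payload 4.9 kg.
Tool frame: the origin (TCP) lies midway between the tips of the shut fingers; the grasp point (between the pads) lies 19 mm behind it (arm.hold_point_z is the distance from the TCP to the grasp point, in m); z points along the fingers, y is the line along which they close (so a half turn about z gives the same grasp; the last joint's range is limited). The gripper opens to 85 mm and grips with 20 to 120 N. Pads are 22 mm wide; open, the fingers measure 114 mm over their backs; the gripper's body (76 mm by 85 mm) begins 54 mm behind the grasp point. The pads swing forward as they close: fully open they stand 13 mm farther back than shut.
Start: joints at [1.091, 0.053, 1.613, -0, 1.476, -0.119], TCP at [0.221, 0.585, 0.231] pointing down, gripper open.
Joint ranges: [-3.01, 3.01], [-1.01, 2.22], [0.06, 2.58], [-1.02, 4.17], [0.09, 2.62], [-3.14, 3.14]. Speed limits (rad/s): [2.57, 2.57, 3.14, 3.14, 3.14, 3.14].

INTERFACE

Orientations are given as a rotation vector (axis times angle).
In Python, from station import arm, optics, job_done gives the robot as it stands.
- The arm moves only by the shell command python3 -m crank 'ROWS' [FORCE]. ROWS is JSON, a list of rows, each a list of 3 entries, a list of its own where there are three numbers: the shift along the world's x, y, z in cm, then the turn about the world's z in rad, then the closure in counts, from 0 (fully open) to 255 (shut). A call has 1 to 12 rows; each row shifts and turns the commanded pose from where the row before left it; what a row does not reach is not made up. A row lasts 1/10 s, in which the tool goes at most 50 mm and 8.59 degrees, less where a joint would pass 70% of its speed; a pose out of reach is approached as far as the arm can. A call with a gripper value outside its range is refused whole. The fingers move at their own pace and stop on an object; FORCE is the grip in N (left out, the last holds). Time passes only in rows, so rows that do not move let the fingers close. It gives the time, the measured TCP pose, the force, the opening and the grip force at its end, in the units of the state.
- arm.observe(): the state, without advancing time (a new reading comes with each control period).
- optics.camera(name): name is "scene" or "side" or "wrist"; returns a dict with "image" (400x640x3 uint8, red, green, blue), "vfov" (degrees; the focal length in pixels is half the picture's height over the tangent of half this angle, whatever the lens; pixels are square), "cx", "cy" (the principal point, pixels), "R" (3x3) and "t" (3): a world point X has camera coordinates R X + t. Camera axes: x right, y down, z forward; pixel columns grow to the right and rows downward; lengths in m; the calibration is good to about 2 mm. A picture is of the moment at which its call begins. There is no depth.
- job_done(): hands the job in; it is judged then, once.
The state is a dict: "clock": time; "joint_pos": joint angles; "qd": joint speeds; "effort": joint torques, N m; "tool_pos": TCP position; "orientation": TCP orientation; "force": force on the tool from outside, world axes, zero at the start; "wrist_torque": the same for the moment, N m; "width": finger opening in m; "gripper_force": force on a finger pad.
Only numpy, scipy, OpenCV 4.12 (cv2) and the standard library are available. Lean on these libraries where they do the work, as an engineer would, in place of code of your own. Each camera call takes 0.05 s, during which the arm holds its last target. There are 200 camera calls.

TASK

The airbrush compressor's power unit, already unplugged, has tripped its breaker. With the fingertips, press the snap tab at its front down until the terminal cover springs loose, gently push the cover straight back by its hood until it is completely out of its guides and lies flat on the finned top, then press the popped-out reset button of the breaker fully in. Nothing is gripped or lifted, the other things on the table stay where they are, and at the end the hand is clear of everything.

Things in the scene. Friction and masses are not known exactly. Their poses are not given: they have to be found in the camera images.
- power_unit: Low grey power unit, 236 (x) x 124 (y) x 60 mm, heavy, does not move. Origin: centre of its underside at table height; x runs from its tab end, nearer the robot, along the cover's way off, z up. On its front face two spring plunger barrels (x -142 to -119, y +-43, 12 mm thick, tops 58 mm high) stand left and right of the tab.
- cover: Loose black terminal cover, 0.1 to 0.16 kg: plate 96 (x) x 109 (y) x 4 mm, raised hood 60 x 68 mm on it, 22 mm high in all. Origin: centre of its underside; latched at unit (-68, 0, 50) mm, axes parallel. When the tab is pressed, spring plungers drive it about 15 mm in +x, past the tab's tooth; the tab may then be let go. After that it slides freely, friction about 1 N.
- cover_back (a point): Centre of the hood's upright rear face, the one towards the tab: 68 mm wide, from 4 to 22 mm above the cover's underside; this point 13 mm above it and 24 mm from the cover's origin. Push here in the unit's +x, fingertips just above the plate (plate top 54 mm above the table); they may pass over the tab, whose tooth reaches 53.5 mm.
- tab_pad (a point): Centre of the upper face of the snap tab's black ribbed pad (36 x 34 mm), which sticks out from the middle of the unit's front face, 46 mm above the table with free air below. The pad begins 3 mm before the cover's front edge and runs away from the cover, towards -x of the unit.
- snap_tab (a joint): Angle of the snap tab, rad: 0 up (latched), 0.18 at its stop. It hinges 67 mm from the pad's centre, inside the bay; the pad's centre sinks 12 mm over the full travel. The cover comes free at about 0.1 (7 mm down). It needs 5 to 8 N all the way, and springs back up when let go.
- reset_top (a point): Centre of the top of the breaker's round white reset button (16 mm across), 47 mm above the table when popped out. It stands in the bay at unit x -48, y +31 or -31, hidden by the cover at first. At the other side is a fixed fuse holder with a flat black cap, 36 mm above the table.
- reset_button (a joint): Travel of the reset button, m: 0 popped out, 0.007 fully in. It goes straight down, is stiff (5 N and more when pushed fast) and stays where it is left.
- nozzle_cap_0: Bystander: small round nozzle pot, 25 mm across, 34 mm high, standing beside the unit; origin centre of its underside.
- dropper_1: Bystander: dropper bottle, 27 mm across, 86 mm high, standing beside the unit; origin centre of its underside.
- tweezers: Bystander: tweezers, 125 mm long, lying beside the unit; origin in the middle of the underside.
- glass_cutter: Bystander: glass cutter, 136 mm long, lying beside the tab end; origin in the middle of the underside.
- nozzle_tin: Bystander: hinged tin box 77 x 123 x 35 mm to the left; origin centre of its underside.
- mix_cup_0: Bystander: small open mixing cup, 49 mm across, 31 mm high, to the left; origin centre of its underside.
- airbrush: Bystander: airbrush lying on its side to the right, 99 x 184 x 33 mm; origin in the middle of the underside.
- bay (a point): Centre of the open terminal bay in the unit's front half, at its rim 50 mm above the table (unit x -70, y 0). Bay: x -112 to -28, y -49 to +49, floor 20 mm above the table. The cover is seated over it between two side guides (unit x -116 to -30) with lips over |y| > 49 mm, tops 60.5 mm high.
- fin_top (a point): Centre of the unit's finned top (144 x 124 mm, unit x -25 to +119), 50 mm above the table, flush with the cover's seat. The cover is to lie here: it is wholly out of the guides when its origin is beyond unit x = +18, and tips off the far end only beyond about +115 mm.
Mind the look-alikes: they are no part of the job. What is shaped like the cover but yellow is not meant.

How it is judged:
On the way, in this order (a step that is already met when the one before it is completed fails the run):
1. the snap tab is pressed far enough to free the cover (value of joint snap_tab above 0.08 rad), for 0.04 s.
2. the cover is pushed completely out of its guides, onto the finned top (x of cover in the frame of power_unit above 0.018 m and z of cover in the frame of power_unit above 0.045 m and angle between cover's own z axis and vertical below 0.1 rad), for 0.2 s.
3. the reset button is pressed in (value of joint reset_button above 0.0055 m), for 0.1 s.
At the end, for the whole second after the job is handed in: The cover lies flat (within 0.1 rad) and at rest on the finned top, wholly out of its guides (origin more than 18 mm along the unit's x), the snap tab is up again and the reset button is in by more than 5.5 of its 7 mm (all of step 2 and x of cover in the frame of power_unit below 0.12 m and z of cover in the frame of power_unit below 0.056 m and linear speed of cover below 0.02 m/s and value of joint snap_tab below 0.03 rad and value of joint reset_button above 0.0055 m); the robot touches nothing.
It fails at once if the cover is lifted or tipped instead of pushed (z of cover in the frame of power_unit above 0.062 m or angle between cover's own z axis and vertical above 0.3 rad).
It fails at once if the cover is pushed off the unit (z of cover in the frame of power_unit below 0.035 m).
It fails at once if a bystander is moved (distance of any of nozzle_cap_0, dropper_1, tweezers, glass_cutter, nozzle_tin, mix_cup_0, airbrush from where it was at the start of the episode above 0.02 m).
It fails at once if the cover is gripped or pressed hard (contact force between the fingers and cover above 35 N).
It also fails if it takes over 38 s, if anything falls off the work surface, if the arm or the gripper's body presses on something with over 40 N, if the wrist force passes 120 N, or if a joint passes its speed limit or range.

## Working session

There is one attempt and no reset: what is moved stays moved. The work goes in short steps, Python scripts to look and compute and a shell command to move; the robot and the scene stay as the last step left them, time stands still between calls to the robot, and variables do not carry over. Pictures are saved under pics/ and viewed, at most 10 in all, crops included, and the job is handed in when it is done.

```bash
mkdir -p pics; ls
python3 - <<'E'
from station import arm, optics
import cv2,json,numpy as np
o=arm.observe(); print(o)
for n in("scene","side"):
    c=optics.camera(n); cv2.imwrite(f"pics/{n}0.png",c["image"][:,:,::-1]); print(n,c["vfov"],c["cx"],c["cy"],np.round(c["R"],3).tolist(),np.round(c["t"],3))
E
```

```text
pics
{'clock': 0.0, 'joint_pos': array([ 1.09102782e+00,  5.33798378e-02,  1.61426888e+00,  2.57091494e-05,
        1.47600243e+00, -1.19011324e-01]), 'qd': array([ 0.00086769, -0.0022564 , -0.00094386,  0.00186126,  0.00036689,
        0.00115426]), 'effort': array([ 7.62170221e-04, -3.93694603e+01, -3.70170665e+01, -7.22756749e-05,
        7.12246154e-03, -2.13314721e-06]), 'tool_pos': array([0.22032912, 0.58422184, 0.23006378]), 'orientation': array([-5.63498332e-01, -3.08999945e+00,  3.07716709e-03]), 'force': array([-0.1757097 , -0.38255503,  0.01553506]), 'wrist_torque': array([ 0.04822085, -0.01411707, -0.05857227]), 'gripper_force': 0.0, 'width': 0.08548114998459269}
scene 50.15907732259534 312.9248045779564 199.18518928993637 [[0.827, -0.562, 0.024], [-0.333, -0.523, -0.785], [0.454, 0.641, -0.619]] [-0.485  0.223  1.22 ]
side 52.47422415689162 322.48764280437325 200.2678427831152 [[-0.998, -0.066, -0.022], [-0.019, 0.56, -0.828], [0.066, -0.826, -0.56]] [0.56  0.088 1.009]
```

View pics/scene0.png

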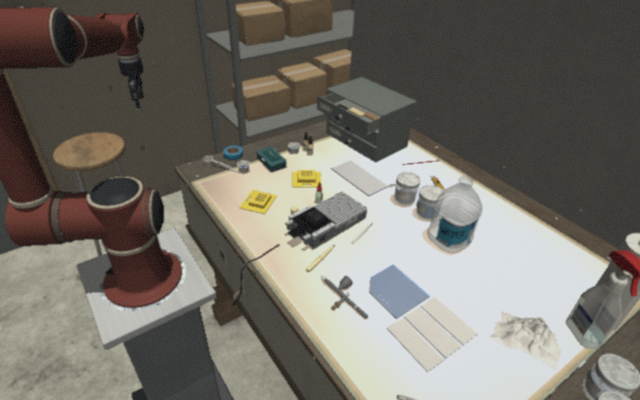

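View pics/side0.png

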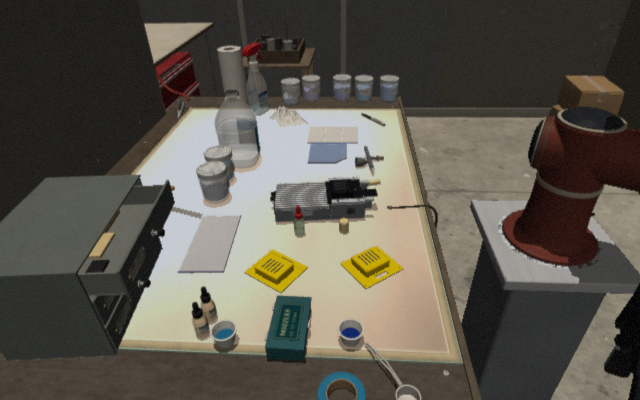

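The unit is in scene around px (328,218) and in side around (322,198), with its tab end toward the robot; the yellow look-alikes are at its left. I'll enlarge both.

Run:
```python
import cv2,numpy as np
a=cv2.imread("pics/scene0.png")[178:253,270:390]; b=cv2.imread("pics/side0.png")[165:240,260:400-20]
f=lambda i:cv2.resize(i,None,fx=4,fy=4,interpolation=cv2.INTER_CUBIC)
r=np.vstack([f(a),f(b)])
cv2.imwrite("pics/crop0.png",np.clip(r.astype(float)*1.3,0,255).astype(np.uint8)); print(r.shape)
```

```text
(600, 480, 3)
```

View pics/crop0.png

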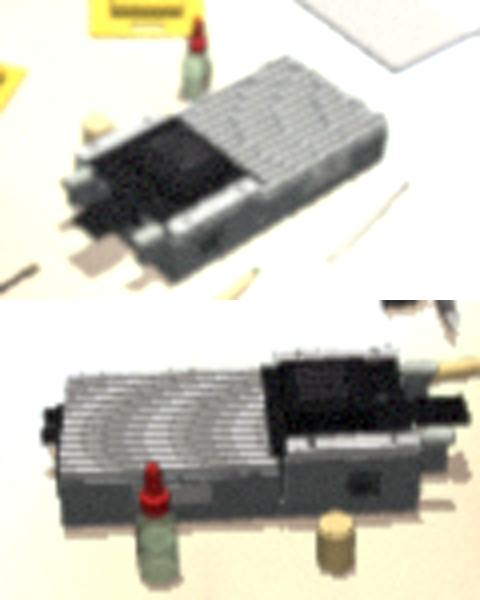

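Top crop: finned-top corners at about (288,57), (383,118) and (262,182), (185,122), with the pad at about (95,215). Bottom crop: fin corners (62,470), (68,376), (272,468), (262,368), with the pad end at about (468,410).

```bash
cat > h.py <<'E'
import numpy as np
def ray(c,uv,z):
    f=c["image"].shape[0]/2/np.tan(np.radians(c["vfov"])/2)
    R=np.array(c["R"]);C=-R.T@np.array(c["t"])
    d=R.T@np.array([(uv[0]-c["cx"])/f,(uv[1]-c["cy"])/f,1]); return C+d*(z-C[2])/d[2]
def fit(u,w): # unit pts 2d -> world 2d rigid
    u,w=np.array(u,float),np.array(w)[:,:2];a=u-u.mean(0);b=w-w.mean(0)
    th=np.arctan2((a[:,0]*b[:,1]-a[:,1]*b[:,0]).sum(),(a*b).sum())
    R=np.array([[np.cos(th),-np.sin(th)],[np.sin(th),np.cos(th)]]);o=w.mean(0)-R@u.mean(0)
    return th,o,R,(w-(u@R.T+o))
E
python3 - <<'E'
from station import optics
from h import *
np.set_printoptions(precision=4,suppress=True)
s=optics.camera("scene");d=optics.camera("side")
U=[(.119,.062),(.119,-.062),(-.025,-.062),(-.025,.062)]
A=[ray(s,(270+u/4,178+v/4),.05) for u,v in[(288,57),(383,118),(262,182),(185,122)]]
B=[ray(d,(260+u/4,165+(v-300)/4),.05) for u,v in[(62,470),(68,376),(262,368),(272,468)]]
for W in(A,B,A+B): 
    th,o,R,e=fit(U*(len(W)//4),W);print(th,o,"\n",e*1000)
for x in[(-.137,0),(-.068,0),(-.092,0)]:print(x,R@x+o)
print("pad end",ray(s,(270+68/4,178+225/4),.046),ray(d,(260+468/4,165+110/4),.046))
E
```

```text
0.1290964543136819 [ 0.5781 -0.1065] 
 [[ -7.2528  -7.9225]
 [ -7.26     6.5961]
 [  3.7719  15.2847]
 [ 10.7409 -13.9582]]
0.09653916431264768 [ 0.5758 -0.0946] 
 [[-4.9922 -5.8305]
 [-2.5377  2.8725]
 [ 4.6678  1.8585]
 [ 2.8621  1.0995]]
0.11203366196317474 [ 0.5769 -0.1005] 
 [[ -7.3923 -12.0104]
 [ -5.299    2.7627]
 [  6.0284   9.0121]
 [ 10.897  -20.4853]
 [ -4.9792  -1.6598]
 [ -4.4355   6.8432]
 [  2.5377   8.0482]
 [  2.6429   7.4893]]
(-0.137, 0) [ 0.4408 -0.1158]
(-0.068, 0) [ 0.5093 -0.1081]
(-0.092, 0) [ 0.4855 -0.1108]
pad end [ 0.4133 -0.1119  0.046 ] [ 0.4186 -0.1131  0.046 ]
```

```bash
python3 -m crank '[[[1.3,-4.7,0],0.05,255],[[1.3,-4.7,0],0.05,255],[[1.3,-4.7,0],0.05,255],[[1.3,-4.7,0],0.05,255],[[1.3,-4.7,0],0.05,255],[[1.3,-4.7,0],0.05,255],[[1.3,-4.7,0],0.05,255],[[1.3,-4.7,0],0.05,255],[[1.3,-4.7,0],0.05,255],[[1.3,-4.7,0],0.02,255],[[1.3,-4.7,0],0,255],[[1.3,-4.7,0],0,255]]' 30; python3 -m crank '[[[1.3,-4.7,0],0,255],[[1.3,-4.7,0],0,255],[[0,-3,0],0,255],[[0,0,0],0,255],[[0,0,0],0,255]]'
python3 - <<'E'
from station import arm, optics
import cv2,numpy as np
from scipy.spatial.transform import Rotation as Ro
o=arm.observe(); print(o["clock"],o["tool_pos"],o["width"],o["force"],Ro.from_rotvec(o["orientation"]).as_matrix().round(3))
c=optics.camera("wrist"); cv2.imwrite("pics/w1.png",c["image"][:,:,::-1])
E
```

```text
clock: 1.4
tool_pos: [0.3766, 0.0188, 0.2315]
orientation: [-0.171, 3.135, -0.0]
force: [1.3, 0.2, -0.6]
width: -0.0002
gripper_force: 0.0
clock: 1.9
tool_pos: [0.4024, -0.1035, 0.231]
orientation: [0.169, -3.136, -0.001]
force: [0.4, 0.2, -0.1]
width: 0.0003
gripper_force: 0.0
1.9 [ 0.40238715 -0.10346922  0.23102242] 0.0003426241842343839 [ 0.4271146   0.20441086 -0.11775848] [[-0.994 -0.107 -0.001]
 [-0.107  0.994  0.001]
 [ 0.001  0.001 -1.   ]]
```

View pics/w1.png

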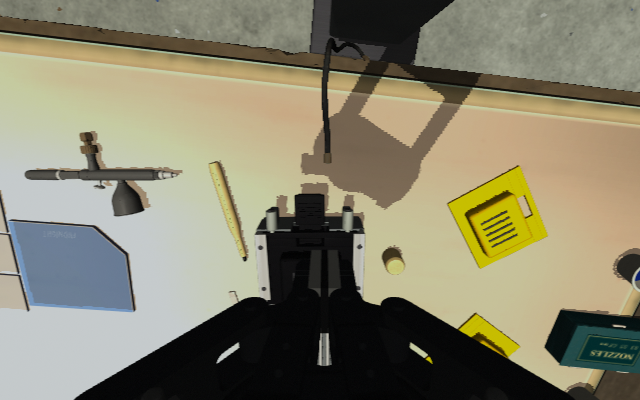

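The pad is at about (310,207), with plungers at (273,215) and (348,215). The hood is partly under the fingers. I'll enlarge this.

Run:
```python
import cv2,numpy as np
a=cv2.imread("pics/w1.png")[185:305,240:385]
cv2.imwrite("pics/w1c.png",np.clip(cv2.resize(a,None,fx=5,fy=5,interpolation=cv2.INTER_CUBIC).astype(float)*1.6+15,0,255))
```

```text
[ WARN:0@0.074] global loadsave.cpp:1063 imwrite_ Unsupported depth image for selected encoder is fallbacked to CV_8U.
```

View pics/w1c.png

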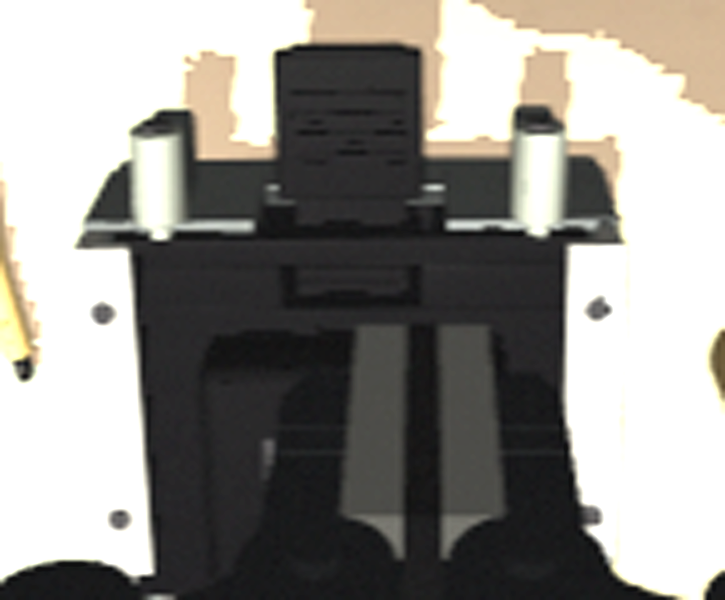

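Run:
```python
from station import optics
from h import *
np.set_printoptions(precision=4,suppress=True)
c=optics.camera("wrist")
g=lambda u,v,z:ray(c,(240+u/5,185+v/5),z)
P=[((-.116,-.049),g(133,245,.0605)),((-.116,.049),g(567,245,.0605)),((-.119,-.043),g(160,235,.052)),((-.119,.043),g(540,235,.052)),((-.153,-.018),g(277,50,.046)),((-.153,.018),g(418,50,.046)),((-.142,-.043),g(155,133,.056)),((-.142,.043),g(540,130,.056))]
th,o,R,e=fit([p[0] for p in P],[p[1] for p in P]);print(th,o,"\n",e*1000)
for x in[(-.137,0),(-.130,0),(-.092,0),(-.048,.031),(-.048,-.031)]:print(x,R@x+o)
```

```text
0.11128159081319086 [ 0.5757 -0.1002] 
 [[-0.4866  0.8055]
 [-0.0229 -0.2773]
 [ 3.9199 -0.1278]
 [ 4.1205  0.8264]
 [-4.5606  1.5567]
 [-3.9586 -2.8496]
 [ 0.6424  0.5394]
 [ 0.346  -0.4734]]
(-0.137, 0) [ 0.4396 -0.1154]
(-0.13, 0) [ 0.4465 -0.1146]
(-0.092, 0) [ 0.4843 -0.1104]
(-0.048, 0.031) [ 0.5246 -0.0747]
(-0.048, -0.031) [ 0.5315 -0.1363]
```

```bash
python3 -m crank '[[[1.75,-0.6,-4],0,255],[[1.75,-0.6,-4],0,255],[[0,0,-4],0,255],[[0,0,-4],0,255],[[0,0,-1],0,255],[[0,0,0],0,255],[[0,0,-0.5],0,255],[[0,0,-0.5],0,255],[[0,0,-0.4],0,255],[[0,0,-0.3],0,255]]'; python3 -m crank '[[[0,0,-0.3],0,255],[[0,0,-0.3],0,255],[[0,0,-0.2],0,255],[[0,0,0],0,255],[[0,0,0],0,255]]'
```

```text
clock: 3.0
tool_pos: [0.4385, -0.1157, 0.0455]
orientation: [-0.171, 3.135, -0.002]
force: [-3.1, 0.8, 10.0]
width: -0.0001
gripper_force: 4.6
clock: 3.5
tool_pos: [0.4385, -0.1158, 0.0377]
orientation: [-0.171, 3.136, -0.001]
force: [-1.7, -0.1, 5.2]
width: -0.0001
gripper_force: 3.0
```

```bash
python3 -m crank '[[[0,0,-0.2],0,255],[[0,0,0],0,255],[[0,0,0],0,255]]'; python3 -m crank '[[[0,0,2],0,255],[[0,0,3],0,255],[[-2,-0.2,4],0,255],[[-3,-0.3,3],0,255],[[0,0,0],0,255]]'
python3 - <<'E'
from station import optics
import cv2,numpy as np
c=optics.camera("wrist"); a=c["image"][170:310,230:390,::-1]
cv2.imwrite("pics/w2.png",np.clip(cv2.resize(a,None,fx=4,fy=4,interpolation=cv2.INTER_CUBIC)*1.6+15.,0,255).astype(np.uint8))
E
```

```text
clock: 3.8
tool_pos: [0.4385, -0.1157, 0.0358]
orientation: [-0.171, 3.135, -0.001]
force: [-2.0, 1.1, 6.7]
width: 0.0
gripper_force: 3.4
clock: 4.3
tool_pos: [0.389, -0.122, 0.1605]
orientation: [-0.169, 3.127, -0.01]
force: [0.3, -0.0, 0.1]
width: 0.0
gripper_force: 0.0
```

View pics/w2.png

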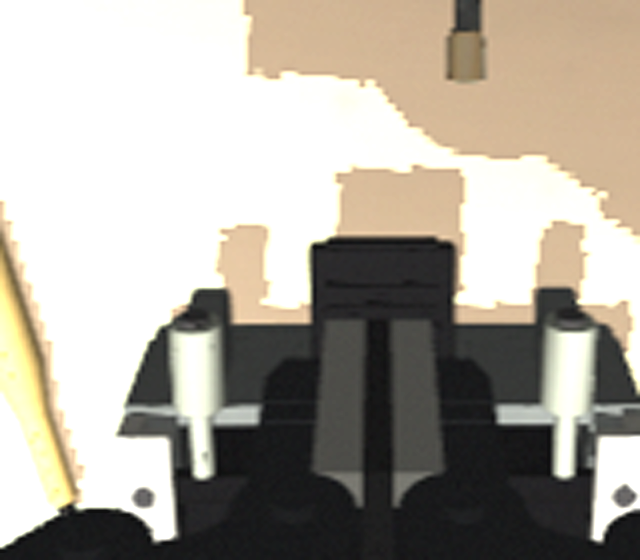

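The plungers are extended, at (200,460) and (565,460), and the cover's front edge has moved back, so it is free. Next I come in low behind the hood and push along the unit's +x.

```bash
python3 -m crank '[[[2.1,0.24,-3],0,255],[[2.1,0.24,-3],0,255],[[2.1,0.24,-3],0,255],[[0,0,-0.9],0,255],[[0,0,0],0,255],[[1,0.11,0],0,255],[[1,0.11,0],0,255],[[0.6,0.07,0],0,255],[[0.5,0.055,0],0,255],[[0.5,0.055,0],0,255],[[0.5,0.055,0],0,255]]'; python3 -m crank '[[[0.5,0.055,0],0,255],[[0.5,0.055,0],0,255],[[0.5,0.055,0],0,255],[[0.5,0.055,0],0,255]]'
```

```text
clock: 5.45
tool_pos: [0.4917, -0.1085, 0.0556]
orientation: [0.172, -3.136, 0.0]
force: [-1.8, 0.0, 2.2]
width: 0.0002
gripper_force: 1.2
clock: 5.85
tool_pos: [0.5119, -0.1063, 0.0553]
orientation: [0.171, -3.137, 0.0]
force: [-2.8, 0.0, 2.3]
width: 0.0005
gripper_force: 1.4
```

```bash
python3 -m crank '[[[0,0,0.2],0,255],[[0,0,0.2],0,255],[[0.7,0.077,0],0,255],[[0.7,0.077,0],0,255],[[0.7,0.077,0],0,255],[[0.7,0.077,0],0,255],[[0.7,0.077,0],0,255],[[0.7,0.077,0],0,255],[[0.7,0.077,0],0,255]]'; python3 -m crank '[[[0.7,0.077,0],0,255],[[0.6,0.066,0],0,255],[[0.4,0.044,0],0,255],[[0.2,0.02,0],0,255],[[0,0,0],0,255],[[-1,-0.11,0],0,255],[[-2,-0.22,0.3],0,255],[[-1,-0.1,4],0,255],[[-2,-0.2,4],0,255],[[-3,-0.3,4],0,255],[[0,0,0],0,255],[[0,0,0],0,255]]'
python3 - <<'E'
from station import optics
import cv2,numpy as np
L=[]
for n,(a,b,x,y) in dict(scene=(170,255,270,390),wrist=(170,310,230,390),side=(165,240,250,370)).items():
    c=optics.camera(n)["image"][:,:,::-1]; cv2.imwrite(f"pics/full_{n}3.png",c)
    L.append(cv2.resize(c[a:b,x:y],(400,300),interpolation=cv2.INTER_CUBIC))
L.append(L[0]*0)
cv2.imwrite("pics/m3.png",np.clip(np.vstack([np.hstack(L[:2]),np.hstack(L[2:])])*1.5+10.,0,255).astype(np.uint8))
E
```

```text
clock: 6.75
tool_pos: [0.5612, -0.1008, 0.0593]
orientation: [0.172, -3.137, -0.0]
force: [-3.2, -0.1, 1.7]
width: -0.0
gripper_force: 1.3
clock: 7.95
tool_pos: [0.4897, -0.1085, 0.1839]
orientation: [-0.17, 3.133, -0.002]
force: [-0.6, 0.2, -1.1]
width: -0.0003
gripper_force: 0.0
```

View pics/m3.png

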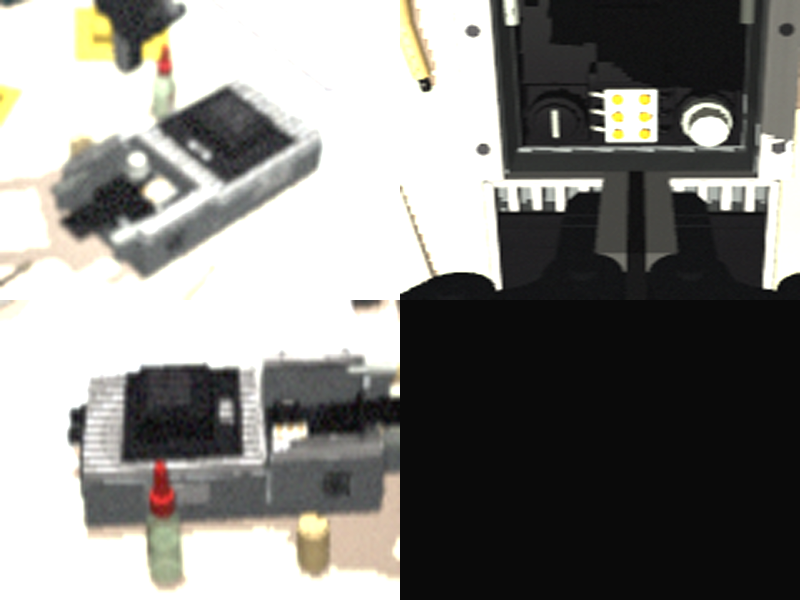

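The cover lies flat on the fins with fin visible before and behind it. The white button is on the +y side, with its top at wrist crop (710,130), which is about px (354,231).

Run:
```python
from station import optics,arm
from h import *
c=optics.camera("wrist");p=ray(c,(354,230.7),.047);t=arm.observe()["tool_pos"];print(p,t,(p-t)*100,"model",.5246,-.0747)
d=p[:2]-[.5757,-.1002];print(d@[.9938,.1111],d@[-.1111,.9938])
```

```text
[ 0.52150235 -0.07507175  0.047     ] [ 0.4888556  -0.10773073  0.18011609] [  3.26467481   3.26589802 -13.31160898] model 0.5246 -0.0747
-0.05106988048904403 0.030993810301629288
```

```bash
python3 -m crank '[[[1.7,1.52,-3],0,255],[[1.7,1.52,-3],0,255],[[0,0,-3],0,255],[[0,0,-2.5],0,255],[[0,0,-1],0,255],[[0,0,0],0,255],[[0,0,-0.3],0,255],[[0,0,-0.3],0,255],[[0,0,-0.2],0,255],[[0,0,-0.2],0,255]]'; python3 -m crank '[[[0,0,-0.2],0,255],[[0,0,-0.2],0,255],[[0,0,-0.1],0,255],[[0,0,0],0,255],[[0,0,0],0,255]]'
```

```text
clock: 9.15
tool_pos: [0.5243, -0.078, 0.048]
orientation: [-0.171, 3.135, -0.001]
force: [-0.4, 0.1, -0.3]
width: 0.0004
gripper_force: 0.0
clock: 9.65
tool_pos: [0.5241, -0.0779, 0.0427]
orientation: [-0.171, 3.136, -0.001]
force: [-0.4, 0.1, 4.9]
width: -0.0001
gripper_force: 2.5
```

```bash
python3 -m crank '[[[0,0,-0.1],0,255],[[0,0,-0.1],0,255],[[0,0,-0.1],0,255],[[0,0,-0.1],0,255],[[0,0,0],0,255],[[0,0,0],0,255]]'
```

```text
clock: 10.25
tool_pos: [0.5243, -0.078, 0.0399]
orientation: [-0.172, 3.137, -0.001]
force: [-5.0, 1.7, 13.7]
width: 0.0001
gripper_force: 6.7
```

```bash
python3 -m crank '[[[0,0,0],0,255],[[0,0,1],0,255],[[0,0,3],0,255],[[0,0,4],0,255],[[-2,0,4],0,255],[[-3,-1.5,3],0,255],[[0,0,0],0,255],[[0,0,0],0,255]]'
python3 - <<'E'
from station import optics
import cv2,numpy as np
L=[]
for n,(a,b,x,y) in dict(scene=(170,255,270,390),wrist=(170,310,230,390),side=(165,240,250,370)).items():
    c=optics.camera(n)["image"][:,:,::-1]
    L.append(cv2.resize(c[a:b,x:y],(400,300),interpolation=cv2.INTER_CUBIC))
L.append(L[0]*0)
cv2.imwrite("pics/m4.png",np.clip(np.vstack([np.hstack(L[:2]),np.hstack(L[2:])])*1.5+10.,0,255).astype(np.uint8))
E
```

```text
clock: 11.05
tool_pos: [0.4735, -0.0928, 0.1883]
orientation: [-0.17, 3.136, -0.0]
force: [0.1, 1.1, 0.2]
width: -0.0
gripper_force: 0.0
```

View pics/m4.png

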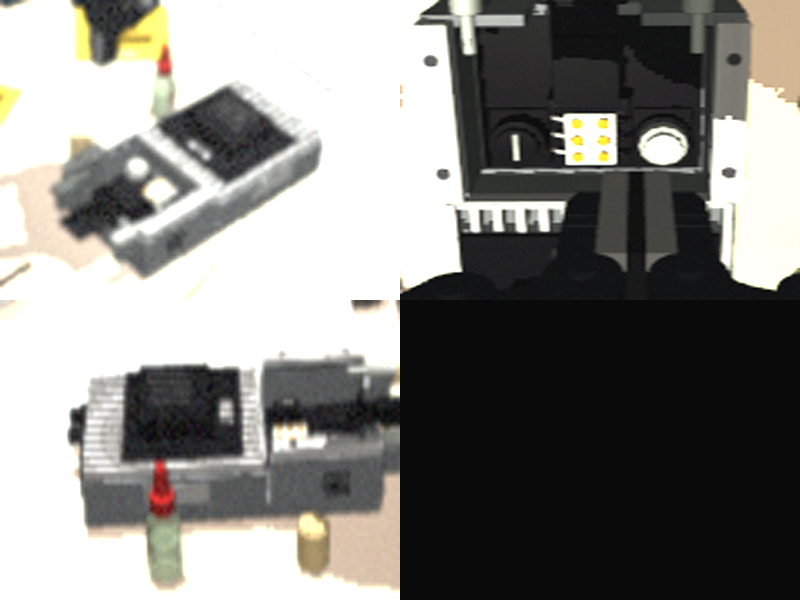

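The button (662,142) is now sunk in its collar. The cover still lies flat on the fins, and the hand is clear.

```bash
python3 -c "
from station import job_done
print(job_done())"
```

```text
the job is handed in; nothing more can be done
None
```

The job is handed in at about 11 s of the 38 s allowed: I pressed the tab and the cover sprang free, pushed the cover onto the fins where the last pictures show it flat, and pressed the reset button to its stop; the hand is clear, and no verdict came back.

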